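# Load cold packs in their cooling docks and start the coolant

### The job

Get the two white cold packs ready for the blood transport boxes: slide each one along the bench, without lifting it, into the cooling dock of its own shape until it is fully home against the back of the dock. Then, with both packs home, turn the coolant valve's handle to half open, over the long white mark on its dial. Leave the blue logger, the roll of tape and the yellow bin where they are.

Things in the scene. Friction and masses are not known exactly. Their poses are not given: they have to be found in the camera images.
- square_pack: Rigid white plastic cold pack, square, 92 x 92 mm and 32 mm high, about 0.25 kg, loose, lying flat on the bench; too wide to grasp comfortably, meant to be pushed. Origin: centre of its underside; x and y square to its sides, z up.
- round_pack: Rigid white plastic cold pack, round, 110 mm diameter and 32 mm high, about 0.25 kg, loose, lying flat on the bench. Origin: centre of its underside; z up.
- square_dock: Fixed aluminium nest, no floor: two straight arms and a flat back wall, 14 mm thick, 24 mm high; bay 100 mm wide, 130 mm at its flared mouth. Origin: on the bench, where the square pack's origin lies when fully home (46 mm before the back wall). x axis points into the bay, y across. Straight arms reach 12 mm in front of the origin, flares 40 mm more; outside 128 mm wide, 156 mm at the flares.
- round_dock: Fixed aluminium nest, no floor: two straight arms running into a half-round back, 14 mm thick, 24 mm high; bay 118 mm wide, 148 mm at its flared mouth. Origin: on the bench, where the round pack's origin lies when fully home (55 mm before the back). x axis points into the bay, y across. Straight arms reach 12 mm in front of the origin, flares 40 mm more; outside 146 mm wide, 174 mm at the flares.
- valve: Fixed brass quarter-turn ball valve on the coolant pipe with a black dial 104 mm in diameter, its top 46 mm above the bench. Origin: on the bench under the handle's axis, z up. The pipe runs along its x axis. White marks on the dial: short at +y (shut), short at -x (fully open), long halfway between them (half open).
- handle (a joint): Angle of the valve handle about the vertical axis through the valve's origin: 0 shut (handle points along the valve's +y), grows anticlockwise seen from above, 0.785 half open (over the long mark), 1.571 fully open (handle along the valve's -x). It is stiff and stays where it is left.
- handle_grip (a point): Middle of the grey plastic grip on the valve handle, 92 mm from the handle's axis and 63 mm above the bench; the grip is 18 mm wide, 58 mm long (along the handle) and 24 mm high. Axes turn with the handle: y points outwards along it, z up.
- logger: Bystander: blue temperature logger, 70 x 100 x 28 mm, loose. Origin: centre of its underside.
- tape: Bystander: roll of tape lying flat, 96 mm diameter, 25 mm high, loose. Origin: centre of its underside.
- bin: Bystander: small open yellow stock bin, 130 x 100 x 72 mm, loose. Origin: centre of its underside.
Not all that is in view belongs to the job. Of the things that look like the valve, the largest one is meant.

How it is judged:
On the way, in this order (a step that is already met when the one before it is completed fails the run):
1. both packs are fully home in the docks of their own shape (horizontal distance between square_pack and square_dock below 0.006 m and horizontal distance between round_pack and round_dock below 0.006 m), for 0.2 s.
2. then the valve handle stands at half open (value of joint handle between 0.665 and 0.905 rad), for 0.2 s.
At the end, for the whole second after the job is handed in: Both packs lie flat and still on the bench, each with its centre within 6 mm of its home point in the dock of its own shape, and the valve handle stands at half open, 0.785 rad within 0.12 rad (7 degrees) (all of step 1 and all of step 2 and height (world z) of each of square_pack, round_pack below 0.005 m and angle between each of square_pack, round_pack's own z axis and vertical below 0.08 rad and linear speed of each of square_pack, round_pack below 0.01 m/s); the robot touches nothing.
It fails at once if a pack is lifted off the bench (its origin more than 20 mm up) (height (world z) of any of square_pack, round_pack above 0.02 m).
It fails at once if a bystander (logger, tape or bin) is moved by more than 20 mm (distance of any of logger, tape, bin from where it was at the start of the episode above 0.02 m).
It also fails if it takes over 72 s, if anything falls off the work surface, if the arm or the gripper's body presses on something with over 40 N, if the wrist force passes 120 N, or if a joint passes its speed limit or range.

### The arm

A 7-joint arm with a two-finger parallel gripper is mounted at the origin on the work surface. World frame = base frame: x ahead of the robot, y to its left, z up, the work surface at z = 0. Lengths are in m, angles in rad, forces in N, time in s.
With the tool pointing down it reaches from about 0.425 to 0.825 m from the base axis. Payload 3.6 kg.
Tool frame: the origin (TCP) lies at the very end of the fingers, on their centre line; the grasp point (between the pads) lies 19 mm behind it; z points along the fingers, y is the direction in which the jaws open and shut (so a half turn about z gives the same grasp; the last joint's range is limited). The gripper opens to 85 mm and grips with 20 to 120 N. Pads are 22 mm wide; open, the fingers measure 114 mm over their backs; the gripper's body (76 mm by 85 mm) begins 54 mm behind the grasp point. The pads swing forward as they close: fully open they stand 13 mm farther back than shut.
Start: joints at [-1.161, 0.615, -0.013, 1.423, 0.008, 1.103, -0.04], TCP at [0.274, 0.589, 0.211] pointing down, gripper open.
Joint ranges: [-3.12, 3.12], [-0.3, 2.06], [-1.34, 1.32], [0.26, 2.42], [-1.36, 4.5], [0.01, 1.98], [-2.84, 2.84]. Speed limits (rad/s): [2.79, 2.79, 3.14, 3.14, 3.14, 3.14, 3.14].

### API

Orientations are given as a unit quaternion [x, y, z, w].
In Python, from workcell import * gives the robot as it stands.
- The arm moves only by the shell command python3 -m inch 'ROWS' [FORCE]. ROWS is JSON, a list of rows, each a list of 5 numbers: the shift along the tool's x, y, z in mm, then the turn about the tool's z in rad, then the closure, from 0 (fully open) to 1 (shut). A call has 1 to 12 rows; each row is the pose to reach, as a shift and turn from the pose commanded when the call began, along the tool's axes at that moment; what a row does not reach only later rows make up. A row lasts 1/8 s, in which the tool goes at most 62.5 mm and 10.7 degrees, less where a joint would pass 70% of its speed; a pose out of reach is approached as far as the arm can. A call with a gripper value outside its range is refused whole. The fingers move at their own pace and stop on an object; FORCE is the grip in N (left out, the last holds). Time passes only in rows, so rows that repeat a pose let the fingers close. It gives the time, the measured TCP pose, the force and the opening at its end, in the units of the state.
- read_state(): the state, without advancing time (a new reading comes with each control period).
- grab_frame(name): name is "scene" or "top"; returns (picture, depth): 420x560x3 uint8, red, green, blue; 420x560 float32, m along the optical axis (not along the pixel's ray), 0 where there is no reading.
- get_calibration(name): a dict with "fx", "fy", "cx", "cy" (pixels), "R" (3x3) and "t" (3): a world point X has camera coordinates R X + t. Camera axes: x right, y down, z forward; pixel columns grow to the right and rows downward; lengths in m; the calibration is good to about 2 mm. A picture is of the moment at which its call begins. get_calibration takes no time and is no camera call.
- hand_in(): hands the job in, once; it reports no verdict.
Trained networks look in the newest picture that a camera, given by its name, has taken for a name from the list of things; names that differ only in an ending like _2 or _b are one class to them, and where a whole thing is asked for, a point or a joint stands for the part that bears it (a point fixed in the world has none). Each returns a list of dicts, best first, with "score" (0 to 1); they miss things now and then, are a little off and sometimes report something else, mostly with a low value. They report only what shows in the picture. A call takes as long as a camera call. They do not tell look-alikes from the thing itself.
- look_for(camera, thing): "rect" ([left, top, width, height] in pixels, round what is visible of it).
- spot_point(camera, thing): "pixel" ([row, column] in pixels: a listed point, or the origin of a listed thing).
The state is a dict: "t": time; "joint_pos": joint angles; "qd": joint speeds; "joint_efforts": joint torques, N m; "tcp_pos": TCP position; "orientation": TCP orientation; "ft_force": force on the tool from outside, world axes, zero at the start; "torque": the same for the moment, N m; "grip_width": opening from 0.0 (shut) to 1.0 (fully open).
Only numpy, scipy, OpenCV 4.12 (cv2) and the standard library are available. Lean on these libraries where they do the work, as an engineer would, in place of code of your own. Each camera call takes 0.05 s, during which the arm holds its last target. There are 200 camera calls.

## Working session

There is one attempt and no reset: what is moved stays moved. The work goes in short steps, Python scripts to look and compute and a shell command to move; the robot and the scene stay as the last step left them, time stands still between calls to the robot, and variables do not carry over. Pictures are saved under pics/ and viewed, about 8 in all and at most 12, crops included, and the job is handed in when it is done.

```bash
ls; mkdir -p pics
python3 - <<'E'
from workcell import *
import cv2
s=read_state();print(s)
for n in ("top","scene"):
    p,d=grab_frame(n);cv2.imwrite(f"pics/{n}0.png",p[:,:,::-1])
    c=get_calibration(n);print(n,c)
    for th in ["square_pack","round_pack","square_dock","round_dock","valve","handle_grip","logger","tape","bin"]:
        print(th,[(round(r["score"],2),[round(float(v)) for v in r["pixel"]]) for r in spot_point(n,th)][:4])
E
```

```text
pics
{'t': 0.0, 'joint_pos': array([-1.16148229,  0.61593288, -0.01262072,  1.42489713,  0.00811327,
        1.10338492, -0.04040555]), 'qd': array([ 1.61878113e-03, -5.88902198e-06, -1.94081624e-03,  5.74607194e-05,
       -1.44810165e-04, -6.11293618e-04, -8.63513174e-04]), 'joint_efforts': array([-6.18029590e-04, -4.69216418e+01,  2.59214155e-01, -1.71030253e+01,
        9.99815500e-03,  9.74665425e-03, -7.31390202e-06]), 'tcp_pos': array([0.27404746, 0.58850986, 0.20982991]), 'orientation': array([ 2.16152016e-01,  9.76358875e-01, -1.26033842e-03, -2.55272351e-04]), 'ft_force': array([-0.16448172,  0.0196339 , -0.96103147]), 'torque': array([-0.05960127,  0.11192257,  0.0298135 ]), 'grip_width': 0.99938720801311}
top {'fx': 532.8581501292326, 'fy': 532.8581501292326, 'cx': 278.87302056448766, 'cy': 215.29019566263855, 'R': array([[ 0.02205585, -0.99973474,  0.006632  ],
       [-0.99509176, -0.02259253, -0.09634301],
       [ 0.09646729, -0.00447452, -0.9953261 ]]), 't': array([-0.07671403,  0.51535907,  1.30924091])}
square_pack [(0.9, [210, 124])]
round_pack [(0.74, [209, 242])
[... 231 characters left out ...]
141, 122])]
bin [(0.74, [199, 451])]
scene {'fx': 382.01417448943965, 'fy': 382.01417448943965, 'cx': 270.45211588530196, 'cy': 205.76492286209697, 'R': array([[ 0.87117471,  0.49071539, -0.01590691],
       [ 0.38772502, -0.70748785, -0.59087245],
       [-0.30120415,  0.50858563, -0.80660816]]), 't': array([-0.41422932, -0.2109426 ,  1.17707691])}
square_pack [(0.72, [127, 338])]
round_pack [(0.77, [198, 294])]
square_dock [(0.58, [183, 363]), (0.23, [270, 226])]
round_dock []
valve [(0.73, [317, 205]), (0.69, [266, 128]), (0.63, [332, 106])]
handle_grip [(0.93, [307, 124]), (0.79, [271, 227]), (0.7, [237, 143])]
logger [(0.67, [337, 297])]
tape [(0.7, [146, 394])]
bin [(0.76, [394, 191])]
```

Run:
```python
import cv2
a=cv2.imread("pics/top0.png");cv2.imwrite("pics/top0b.png",cv2.resize(a,(800,600),interpolation=cv2.INTER_CUBIC))
```

```text
(no output)
```

View pics/top0b.png

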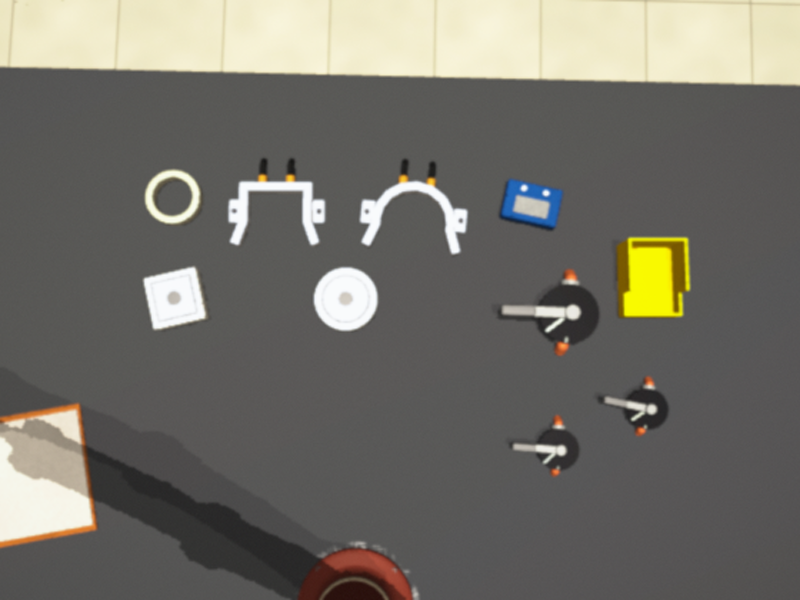

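View pics/scene0.png

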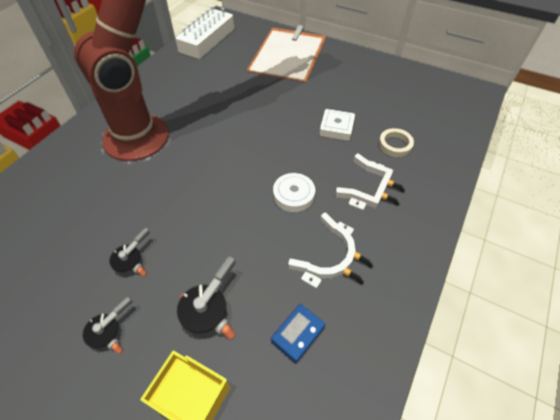

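The top view, in 800-px coordinates, shows the square pack at (175,298), its dock at (277,210), the round pack at (346,298), its dock at (412,215) and the big valve at (573,312). The valve handle points to image-left (+y) and the long mark is at lower-left. Both dock mouths open towards the robot. Next I'll measure these positions.

```bash
cat > h.py <<'E'
from workcell import *
import numpy as np, cv2
from scipy.spatial.transform import Rotation as Rn
from scipy.spatial import cKDTree
from scipy.optimize import minimize
def cloud(n="top"):
    p,d=grab_frame(n);c=get_calibration(n)
    v,u=np.mgrid[:420,:560]
    X=np.stack([(u-c["cx"])/c["fx"]*d,(v-c["cy"])/c["fy"]*d,d],-1)
    W=(X-c["t"])@c["R"]; W[d==0]=np.nan
    return p,W
def atz(pix,z,n="top"): # pixel [row,col] -> world xy on plane z
    c=get_calibration(n);r=np.array([(pix[1]-c["cx"])/c["fx"],(pix[0]-c["cy"])/c["fy"],1])@c["R"]
    o=-c["R"].T@c["t"];return (o+r*(z-o[2])/r[2])[:2]
def tool(dx,dy): # world shift (m) -> tool shift mm at present
    q=Rn.from_quat(read_state()["orientation"]).as_matrix()
    return np.round(1000*(q.T@[dx,dy,0]),1)
def mask_xy(p,roi,z,thr=140):
    m=np.zeros(p.shape[:2],bool);a,b,c,d=roi
    sub=p[a:b,c:d].astype(int);m[a:b,c:d]=sub.min(-1)>thr
    return np.array([atz(q,z) for q in np.argwhere(m)])
def packs(p,rs,rr):
    out=[]
    for nm,roi in (("sq",rs),("rd",rr)):
        P=mask_xy(p,roi,.032);h=cv2.convexHull((P*1000).astype(np.float32))
        if nm=="sq":
            r=cv2.minAreaRect(h);print(nm,r)
        else: print(nm,cv2.minEnclosingCircle(h),cv2.minAreaRect(h))
E
python3 - <<'E'
from h import *
p,W=cloud()
packs(p,(180,238,95,150),(180,238,212,270))
for nm,px in dict(sq=(210,140),rd=(209,252),table=(260,200),dial=(232,400),logger=(148,370),tapeC=(137,108)).items(): print(nm,W[px].round(4))
# docks: arms at z=.024 as point sets; fit template outline
def tmpl(half,kind):
    L=[]
    t=14
    for s in (1,-1):
        L.append((-12,s*half,0 if kind=='r' else 46,s*half,s))
    m=[]
    xs=np.arange(-60,75,2.);ys=np.arange(-100,101,2.);X,Y=np.meshgrid(xs,ys);A=abs(Y)
    if kind=='s': body=((X>=-12)&(X<=60)&(A<=64))&~((X<46)&(A<50)); fl=50+(-12-X)/40*15
    else:
        r=np.hypot(X,Y);body=((X>=0)&(r<=73)&(r>=59))|((X<0)&(X>=-12)&(A<=73)&(A>=59)); fl=59+(-12-X)/40*15
    flare=(X<-12)&(X>=-52)&(A>=fl)&(A<=fl+14)
    M=body|flare
    return np.c_[X[M],Y[M]]/1000
for nm,roi,k in (("sqdock",(124,174,155,232),'s'),("rddock",(124,182,248,330),'r')):
    P=mask_xy(p,roi,.024);T=tmpl(0,k)if 0 else tmpl(50 if k=='s' else 59,k);K=cKDTree(P)
    def cost(v,K=K):
        c,s=np.cos(v[2]),np.sin(v[2]);Q=T@np.array([[c,s],[-s,c]])+v[:2]
        return np.minimum(K.query(Q)[0],.02).mean()+np.minimum(cKDTree(Q).query(P)[0],.02).mean()
    b=min((minimize(cost,[*P.mean(0),a],method='Nelder-Mead',options=dict(initial_simplex=np.array([*P.mean(0),a])+np.array([[0,0,0],[.02,0,0],[0,.02,0],[0,0,.1]]))) for a in (-.15,0,.15)),key=lambda r:r.fun)
    print(nm,b.x.round(4),b.fun,len(P))
print("valve",atz((313/1,390),0.0),"centre dial guess",atz((312/600*420,573/800*560),.046))
for q in [(212,366)]: print("grip",atz(q,.063))
print("logger",atz((144,367),0),"bin",atz((199,451),0),"tape",atz((141,122),0))
E
```

```text
sq ((525.0593872070312, 326.6315612792969), (94.64178466796875, 94.57222747802734), 14.53973388671875)Traceback (most recent call last):
  File "<stdin>", line 3, in <module>
  File "h.py", line 25, in packs
    P=mask_xy(p,roi,.032);h=cv2.convexHull((P*1000).astype(np.float32))
  File "h.py", line 21, in mask_xy
    return np.array([atz(q,z) for q in np.argwhere(m)])
                     ~~~^^^^^
  File "h.py", line 13, in atz
    c=get_calibration(n);r=np.array([(pix[1]-c["cx"])/c["fx"],(pix[0]-c["cy"])/c["fy"],1])@c["R"]
ValueError: time passes only in moves, steps and waits
```

```bash
python3 - <<'E'
s=open('h.py').read()
s=s.replace("from workcell import *","from workcell import *\nfrom workcell import get_calibration as _gc\nfrom functools import lru_cache\nget_calibration=lru_cache(None)(_gc)",1)
s+='''
def tmpl(k):
    xs=np.arange(-60,75,2.);ys=np.arange(-100,101,2.);X,Y=np.meshgrid(xs,ys);A=abs(Y)
    if k=='s': body=((X>=-12)&(X<=60)&(A<=64))&~((X<46)&(A<50)); fl=50+(-12-X)/40*15
    else:
        r=np.hypot(X,Y);body=((X>=0)&(r<=73)&(r>=59))|((X<0)&(X>=-12)&(A<=73)&(A>=59)); fl=59+(-12-X)/40*15
    M=body|((X<-12)&(X>=-52)&(A>=fl)&(A<=fl+14))
    return np.c_[X[M],Y[M]]/1000
'''
open('h.py','w').write(s)
E
python3 - <<'E'
from h import *
p,W=cloud()
packs(p,(180,238,95,150),(180,238,212,270))
for nm,px in dict(sq=(210,140),rd=(209,252),table=(260,200),dial=(232,400),logger=(148,370)).items(): print(nm,W[px].round(4))
for nm,roi,k in (("sqdock",(124,174,155,232),'s'),("rddock",(124,182,248,330),'r')):
    P=mask_xy(p,roi,.024);T=tmpl(k);K=cKDTree(P)
    def cost(v):
        c,s=np.cos(v[2]),np.sin(v[2]);Q=T@np.array([[c,s],[-s,c]])+v[:2]
        return np.minimum(K.query(Q)[0],.02).mean()+np.minimum(cKDTree(Q).query(P)[0],.02).mean()
    b=min((minimize(cost,[*P.mean(0),a],method='Nelder-Mead',options=dict(initial_simplex=np.array([*P.mean(0),a])+np.array([[0,0,0],[.02,0,0],[0,.02,0],[0,0,.1]]))) for a in (-.15,0,.15)),key=lambda r:r.fun)
    print(nm,b.x.round(4),b.fun,len(P))
print("dial",atz((312*.7,573*.7),.06),"grip",atz((212,366),.063),"mark",atz((325*.7,553*.7),.046), "grip ends",atz((310*.7,500*.7),.075),atz((312*.7,535*.7),.075))
print("logger",atz((144,367),0),"bin",atz((199,451),0),"tape",atz((141,122),0))
s=read_state();print(s["t"])
E
```

```text
sq ((525.0875854492188, 326.72418212890625), (94.625, 94.67617797851562), 14.424354553222656)
rd ((530.6410522460938, 28.33250617980957), 56.338600158691406) ((530.1363525390625, 28.35951805114746), (110.33343505859375, 112.16542053222656), 1.3210375308990479)
sq [0.5222 0.2821 0.0267]
rd [0.5312 0.0025 0.0257]
table [ 0.4013  0.1319 -0.0019]
dial [ 0.4808 -0.3652  0.0408]
logger [ 0.6922 -0.2914  0.032 ]
sqdock [0.6771 0.1576 0.0239] 0.004280098459963832 1182
rddock [ 0.6723 -0.0872 -0.0814] 0.004915382584050603 1147
dial [ 0.51271555 -0.3634375 ] grip [ 0.52614995 -0.2770863 ] mark [ 0.49077206 -0.33220653] grip ends [ 0.51186593 -0.23651786] [ 0.50981576 -0.2956744 ]
logger [ 0.70987316 -0.2892028 ] bin [ 0.57136803 -0.50570045] tape [0.70281079 0.34382459]
1.1
```

```bash
python3 -m inch '[[-60,-10,0,0.18,0.4],[-120,-20,10,0.36,0.4],[-180,-30,50,0.54,0.4],[-240,-42,100,0.72,0.4],[-301,-52,120,0.9,0.4],[-301,-52,140,1.11,0.4],[-301,-52,160,1.11,0.4],[-301,-52,160,1.11,0.4]]' 40; python3 -c "
from h import *
s=read_state();print(s['joint_pos'].round(2),Rn.from_quat(s['orientation']).as_matrix().round(3))"
```

```text
t: 2.1
tcp_pos: [0.5224, 0.4162, 0.0491]
orientation: [0.697, 0.717, -0.002, -0.001]
ft_force: [-0.3, -0.0, -0.0]
grip_width: 0.599
[-0.84  0.83  0.24  1.53 -0.25  0.82 -0.47] [[-0.029  1.    -0.005]
 [ 1.     0.029 -0.001]
 [-0.001 -0.005 -1.   ]]
```

```bash
python3 -m inch '[[0,0,25,0,0.4],[0,2,41,0,0.4],[0,2,42,0,0.4],[-15,2,42,0,0.4],[-30,1,42,0,0.4],[-45,1,42,0,0.4],[-60,0,42,0,0.4],[-75,0,42,0,0.4],[-90,-1,42,0,0.4],[-105,-1,42,0,0.4],[-120,-2,42,0,0.4],[-130,-2,42,0,0.4]]'; python3 -m inch '[[-15,-1,0,0,0.4],[-30,-1,0,0,0.4],[-43,-2,0,0,0.4],[-55,-2,0,0,0.4],[-65,-2,0,0,0.4],[-72,-2,0,0,0.4],[-75,-2,0,0,0.4],[-75,-2,0,0,0.4],[-60,-2,0,0,0.4],[-50,-2,-30,0,0.4],[-50,-2,-100,0,0.4]]'
python3 - <<'E'
from h import *
p,W=cloud();cv2.imwrite("pics/a1.png",cv2.resize(p,(800,600))[:,:,::-1])
E
```

```text
t: 3.6
tcp_pos: [0.5266, 0.2836, 0.009]
orientation: [0.699, 0.716, -0.0, 0.0]
ft_force: [-0.2, -0.0, -0.0]
grip_width: 0.601
t: 4.97
tcp_pos: [0.5231, 0.2381, 0.1]
orientation: [0.697, 0.718, -0.002, -0.002]
ft_force: [1.3, 0.0, -0.1]
grip_width: 0.601
```

View pics/a1.png

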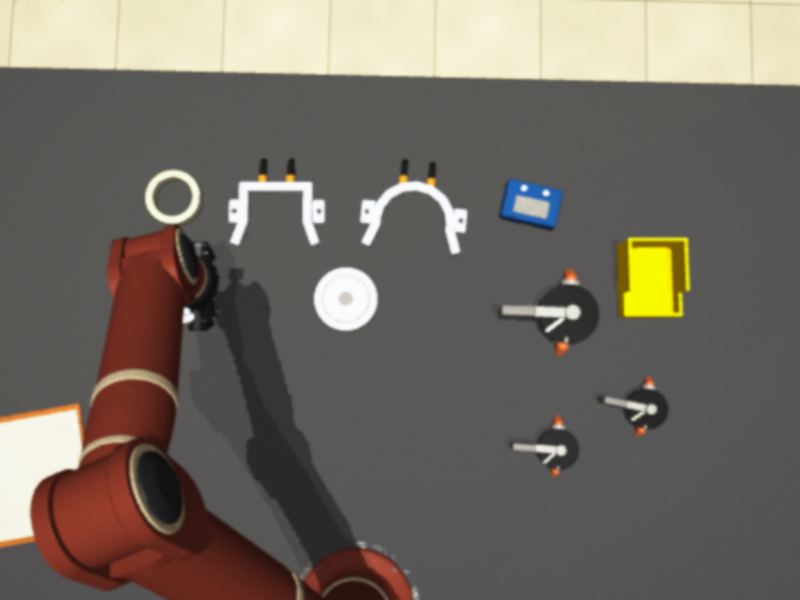

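The arm hides the square pack in the top view; only a white sliver shows near (190,315). I'll check the scene camera.

Run:
```python
from h import *
p,W=cloud("scene");cv2.imwrite("pics/a2.png",cv2.resize(p,(800,600))[:,:,::-1])
print([(round(r["score"],2),atz(r["pixel"],0,"scene")) for r in spot_point("scene","square_pack")])
```

```text
[(0.62, array([0.52649474, 0.34079671]))]
```

View pics/a2.png

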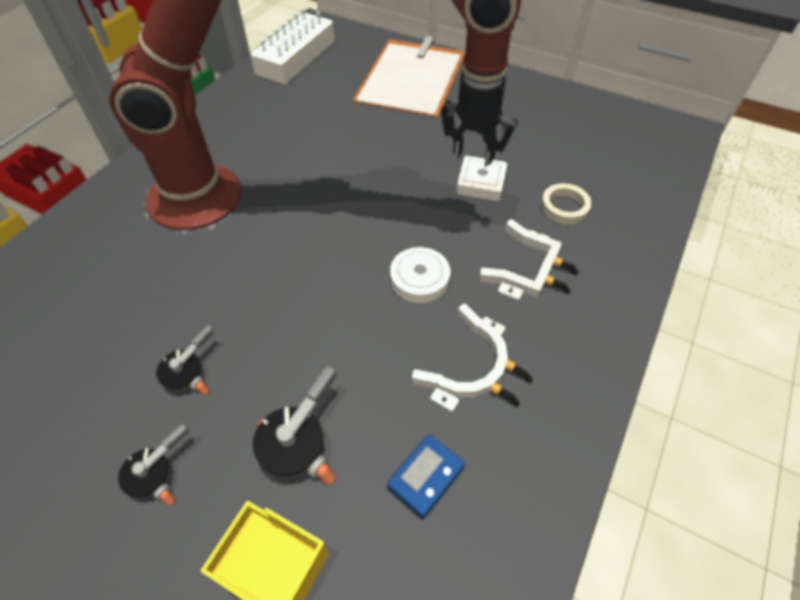

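Run:
```python
from h import *
s=read_state();print(s['tcp_pos'].round(4),s['joint_pos'].round(3))
for n in("top","scene"):
    c=get_calibration(n);R=c["R"]
    for X in (s['tcp_pos'],s['tcp_pos']+[0,0,.073],[0,0,0],[.525,.327,.032],[.7,.344,0.02]):
        x=R@X+c["t"];print(n,np.round(X,3),(x[:2]/x[2]*c["fx"]+[c["cx"],c["cy"]]).round()/.7)
p,W=cloud()
for q in ((198,140),(205,147),(185,146),(222,134)): print(q,W[q].round(3))
p,W=cloud("scene")
for q in ((112,342),(100,330),(100,355),(85,337),(125,338)): print(q,W[q].round(3))
```

```text
[0.5282 0.2381 0.1051] [-0.606  0.633  0.23   1.769 -0.2    0.754 -0.246]
top [0.528 0.238 0.105] [214.28571429 291.42857143]
top [0.528 0.238 0.178] [204.28571429 287.14285714]
top [0 0 0] [354.28571429 607.14285714]
top [0.525 0.327 0.032] [172.85714286 297.14285714]
top [0.7   0.344 0.02 ] [171.42857143 200.        ]
scene [0.528 0.238 0.105] [470.         171.42857143]
scene [0.528 0.238 0.178] [474.28571429 140.        ]
scene [0 0 0] [194.28571429 195.71428571]
scene [0.525 0.327 0.032] [481.42857143 172.85714286]
scene [0.7   0.344 0.02 ] [562.85714286 200.        ]
(198, 140) [0.514 0.204 0.334]
(205, 147) [0.508 0.205 0.273]
(185, 146) [0.547 0.205 0.289]
(222, 134) [0.477 0.243 0.222]
(112, 342) [0.563 0.232 0.151]
(100, 330) [0.452 0.443 0.002]
(100, 355) [ 0.524  0.485 -0.001]
(85, 337) [0.541 0.226 0.232]
(125, 338) [0.535 0.308 0.034]
```

Run:
```python
from h import *
p,W=cloud("scene")
s=read_state();T=s['tcp_pos'];c=get_calibration("scene");o=(280,60)
im=cv2.resize(p[60:160,280:410],None,fx=6,fy=6,interpolation=cv2.INTER_CUBIC)[:,:,::-1].copy()
for X,col in((T,(0,0,255)),(T+[.035,0,0],(0,255,0)),(T-[.035,0,0],(0,255,0)),(T+[0,0,.073],(255,0,0))):
    x=c["R"]@X+c["t"];u=(x[:2]/x[2]*c["fx"]+[c["cx"],c["cy"]]);cv2.circle(im,tuple(int(v) for v in ((u-o)*6)),4,col,-1)
cv2.imwrite("pics/a3.png",im)
m=(W[...,2]>.015)&(W[...,2]<.045)&(p.min(-1)>150);P=W[m];P=P[(P[:,1]>.2)&(P[:,0]<.62)&(P[:,0]>.4)];print(len(P),P.mean(0),P.min(0),P.max(0))
```

```text
595 [0.52677826 0.32108351 0.0332728 ] [0.47161712 0.27336741 0.02216252] [0.57858963 0.38095852 0.03901942]
```

View pics/a3.png

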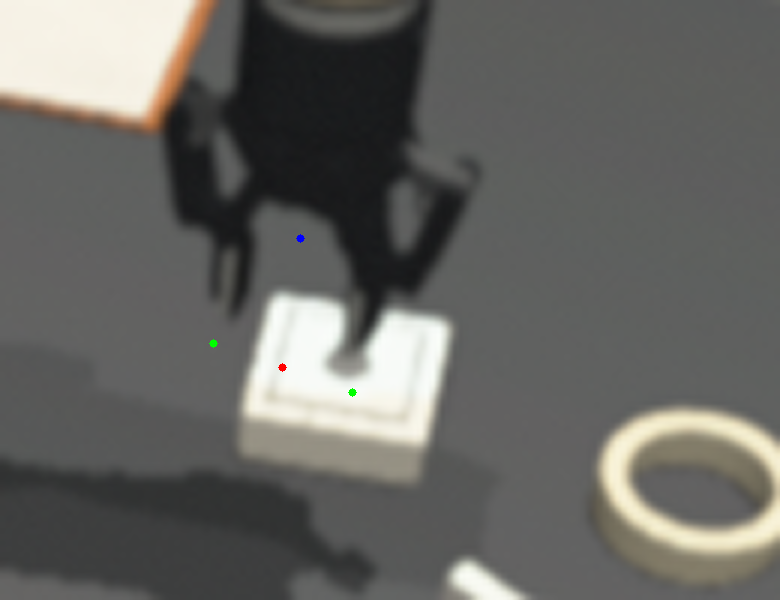

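The finger tips sit about 20 mm above the reported TCP (part closure, part offset), so the push passed over the pack and didn't move it. I'll go back outside it and find the bench by force.

```bash
python3 - <<'E'
from h import *
p,W=cloud("scene")
for q in ((111,318),(109,317),(113,342),(115,341),(110,344)): print(q,W[q].round(3),p[q])
E
python3 -m inch '[[60,0,0,0,0.4],[120,0,0,0,0.4],[178,0,20,0,0.4],[178,0,60,0,0.4],[178,0,92,0,0.4],[178,0,95,0,0.4],[178,0,95,0,0.4]]'; python3 -m inch '[[0,0,4,0,0.4],[0,0,6,0,0.4],[0,0,6,0,0.4]]'
python3 -c "
from h import *
s=read_state();print(s['tcp_pos'],s['ft_force'])
p,W=cloud('scene');cv2.imwrite('pics/a4.png',cv2.resize(p[40:160,270:430],None,fx=5,fy=5,interpolation=cv2.INTER_CUBIC)[:,:,::-1])"
```

```text
(111, 318) [0.499 0.225 0.134] [57 57 55]
(109, 317) [0.495 0.227 0.138] [81 81 78]
(113, 342) [0.563 0.233 0.147] [80 83 81]
(115, 341) [0.562 0.231 0.142] [87 90 87]
(110, 344) [0.512 0.419 0.002] [80 82 81]
t: 6.2
tcp_pos: [0.5216, 0.4128, 0.0064]
orientation: [0.698, 0.716, -0.0, 0.0]
ft_force: [0.0, -0.0, 0.5]
grip_width: 0.599
t: 6.58
tcp_pos: [0.5214, 0.413, 0.001]
orientation: [0.698, 0.716, 0.0, -0.0]
ft_force: [0.0, -0.1, 0.6]
grip_width: 0.601
[0.52143789 0.41304768 0.00096407] [ 0.01606956 -0.14733906  0.56754542]
```

View pics/a4.png

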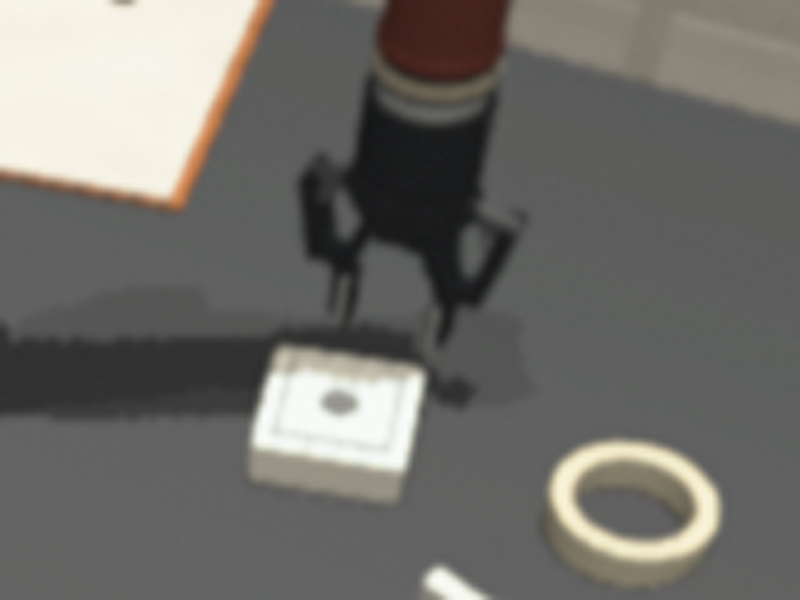

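```bash
python3 -m inch '[[0,0,4,0,0.4],[0,0,8,0,0.4],[0,0,8,0,0.4]]';  python3 -m inch '[[0,0,4,0,0.4],[0,0,7,0,0.4],[0,0,7,0,0.4]]'; python3 -c "
from h import *
p,W=cloud('scene');v,u=np.mgrid[:420,:560]
m=(p.max(-1)<110)&(W[...,1]>.38)&(W[...,1]<.45)&(W[...,0]>.46)&(W[...,0]<.59)&(W[...,2]>.006)&(W[...,2]<.1)
P=W[m];print(P[np.argsort(P[:,2])][:12].round(3))"
```

```text
t: 7.0
tcp_pos: [0.5209, 0.4127, -0.0082]
orientation: [0.698, 0.716, -0.001, -0.0]
ft_force: [-0.0, -0.6, 0.3]
grip_width: 0.601
t: 7.38
tcp_pos: [0.5211, 0.4128, -0.0149]
orientation: [0.698, 0.716, -0.0, -0.0]
ft_force: [0.6, 0.3, -0.1]
grip_width: 0.599
[[0.489 0.404 0.011]
 [0.495 0.406 0.012]
 [0.494 0.416 0.012]
 [0.494 0.401 0.015]
 [0.554 0.404 0.017]
 [0.547 0.405 0.017]
 [0.555 0.408 0.018]
 [0.496 0.42  0.018]
 [0.496 0.403 0.019]
 [0.493 0.401 0.019]
 [0.495 0.412 0.02 ]
 [0.486 0.402 0.02 ]]
```

```bash
python3 -m inch '[[-15,2,0,0,0.4],[-30,1,0,0,0.4],[-45,1,0,0,0.4],[-60,0,0,0,0.4],[-75,0,0,0,0.4],[-90,-1,0,0,0.4],[-105,-1,0,0,0.4],[-120,-2,0,0,0.4],[-130,-2,0,0,0.4]]'; python3 -m inch '[[-15,-1,0,0,0.4],[-30,-1,0,0,0.4],[-43,-2,0,0,0.4],[-55,-2,0,0,0.4],[-65,-2,0,0,0.4],[-70,-2,0,0,0.4],[-72,-2,0,0,0.4],[-72,-2,0,0,0.4]]';python3 -m inch '[[15,-2,0,0,0.4],[20,-2,-40,0,0.4],[40,-2,-90,0,0.4]]'
python3 - <<'E'
from h import *
p,W=cloud("scene");v,u=np.mgrid[:420,:560]
m=(W[...,2]>.024)&(W[...,2]<.045)&(p.min(-1)>150)&(W[...,0]<.62)&(W[...,0]>.4)&(W[...,1]>.1)&(W[...,1]<.4)
P=(W[m][:,:2]*1000).astype(np.float32);print(len(P),cv2.minAreaRect(P))
E
```

```text
t: 8.55
tcp_pos: [0.5226, 0.2815, -0.0145]
orientation: [0.699, 0.716, -0.0, 0.0]
ft_force: [-0.1, 2.0, 1.1]
grip_width: 0.599
t: 9.55
tcp_pos: [0.5223, 0.2106, -0.0146]
orientation: [0.698, 0.716, -0.0, 0.0]
ft_force: [0.1, 1.1, 0.0]
grip_width: 0.599
t: 9.93
tcp_pos: [0.5181, 0.2504, 0.0752]
orientation: [0.699, 0.716, -0.002, -0.0]
ft_force: [1.5, -0.9, -0.0]
grip_width: 0.599
791 ((513.2953491210938, 150.79647827148438), (91.50959777832031, 93.96669006347656), 2.044001579284668)
```

```bash
python3 -m inch '[[-10,-20,0,-0.18,0.4],[-25,-40,0,-0.36,0.4],[-40,-60,0,-0.54,0.4],[-60,-80,0,-0.72,0.4],[-80,-80,0,-0.9,0.4],[-97,-80,0,-1.08,0.4],[-97,-80,0,-1.26,0.4],[-97,-80,0,-1.44,0.4],[-97,-80,40,-1.57,0.4],[-97,-80,80,-1.57,0.4],[-97,-80,90,-1.57,0.4],[-97,-80,90,-1.57,0.4]]'
python3 - <<'E'
from h import *
s=read_state();print(Rn.from_quat(s['orientation']).as_matrix().round(3), s['joint_pos'].round(2))
p,W=cloud("scene")
m=(W[...,2]>.024)&(W[...,2]<.045)&(p.min(-1)>150)&(W[...,0]<.62)&(W[...,0]>.4)&(W[...,1]>.09)&(W[...,1]<.4)
P=(W[m][:,:2]*1000).astype(np.float32);print(len(P),cv2.minAreaRect(P))
E
```

```text
t: 11.48
tcp_pos: [0.4416, 0.1525, -0.0146]
orientation: [-0.013, 1.0, -0.0, -0.0]
ft_force: [1.4, -0.1, 0.4]
grip_width: 0.6
[[-1.    -0.025 -0.001]
 [-0.025  1.    -0.   ]
 [ 0.001 -0.    -1.   ]] [-0.27  0.72 -0.16  2.13  0.35  0.31  0.87]
770 ((513.0382080078125, 152.77484130859375), (91.99464416503906, 95.93984985351562), 1.1292200088500977)
```

```bash
python3 -m inch '[[-15,0,0,0,0.4],[-30,0,0,0,0.4],[-45,0,0,0,0.4],[-60,0,0,0,0.4],[-75,0,0,0,0.4],[-90,0,0,0,0.4],[-105,0,0,0,0.4],[-120,0,0,0,0.4],[-132,0,0,0,0.4],[-144,0,0,0,0.4],[-156,0,0,0,0.4],[-162,0,0,0,0.4]]'; python3 -m inch '[[-4,0,0,0,0.4],[-8,0,0,0,0.4],[-10,0,0,0,0.4],[-10,0,0,0,0.4]]';python3 -m inch '[[-3,0,0,0,0.4],[-5,0,0,0,0.4],[-5,0,0,0,0.4]]'
```

```text
t: 13.02
tcp_pos: [0.6046, 0.1558, -0.0144]
orientation: [-0.012, 1.0, 0.0, 0.0]
ft_force: [-2.5, -0.1, 1.5]
grip_width: 0.599
t: 13.52
tcp_pos: [0.6142, 0.156, -0.0146]
orientation: [-0.012, 1.0, 0.0, 0.0]
ft_force: [0.0, 0.1, 0.0]
grip_width: 0.6
t: 13.9
tcp_pos: [0.6193, 0.1561, -0.0145]
orientation: [-0.012, 1.0, 0.0, 0.0]
ft_force: [-0.7, -0.5, -1.4]
grip_width: 0.598
```

```bash
for i in 1 2 3 4; do python3 -m inch '[[-2,0,0,0,0.4],[-2,0,0,0,0.4]]' | grep -E 'tcp|ft'; done
python3 - <<'E'
from h import *
p,W=cloud("scene")
m=(W[...,2]>.028)&(W[...,2]<.045)&(p.min(-1)>150)&(W[...,0]<.75)&(W[...,0]>.4)&(W[...,1]>.09)&(W[...,1]<.22)
P=(W[m][:,:2]*1000).astype(np.float32);print(len(P),cv2.minAreaRect(P))
E
```

```text
tcp_pos: [0.6194, 0.1561, -0.0145]
ft_force: [-4.6, -0.8, 3.1]
tcp_pos: [0.6192, 0.1561, -0.0147]
ft_force: [-7.8, -1.0, 5.5]
tcp_pos: [0.6191, 0.1561, -0.0147]
ft_force: [-11.6, -0.3, 8.6]
tcp_pos: [0.619, 0.1561, -0.015]
ft_force: [-14.9, -0.9, 9.9]
771 ((680.6190795898438, 157.33267211914062), (95.24871063232422, 126.98465728759766), 2.5920817852020264)
```

```bash
python3 -m inch '[[15,0,0,0,0.4],[40,0,0,0,0.4],[50,0,-40,0,0.4],[70,0,-90,0.18,0.4],[98,-20,-90,0.36,0.4],[98,-47,-90,0.54,0.4],[98,-47,-90,0.72,0.4],[98,-47,-90,0.9,0.4],[98,-47,-90,1.08,0.4],[98,-47,-90,1.26,0.4],[98,-47,-90,1.44,0.4],[98,-47,-90,1.595,0.4]]'
python3 - <<'E'
from h import *
s=read_state();print(Rn.from_quat(s['orientation']).as_matrix().round(3), s['joint_pos'].round(2))
p,W=cloud("scene")
m=(W[...,2]>.028)&(W[...,2]<.045)&(p.min(-1)>150)&(W[...,0]<.62)&(W[...,0]>.4)&(W[...,1]>-.06)&(W[...,1]<.1)
P=(W[m][:,:2]*1000).astype(np.float32);print(len(P),cv2.minAreaRect(P))
E
```

```text
t: 16.45
tcp_pos: [0.532, 0.1072, 0.076]
orientation: [0.709, 0.706, 0.002, 0.002]
ft_force: [-0.6, -0.3, -0.3]
grip_width: 0.6
[[ 0.004  1.     0.005]
 [ 1.    -0.004  0.   ]
 [ 0.     0.005 -1.   ]] [-0.35  0.63  0.16  1.89 -0.16  0.63 -0.09]
1043 ((529.97216796875, 27.274234771728516), (105.80107879638672, 107.36772155761719), 86.41897583007812)
```

```bash
python3 -m inch '[[0,-1,50,0,0.4],[0,-1,88,0,0.4],[0,-1,91,0,0.4],[0,-1,91,0,0.4],[-15,-1,91,0,0.4],[-30,-1,91,0,0.4],[-45,-1,91,0,0.4],[-60,-1,91,0,0.4],[-75,-1,91,0,0.4],[-90,-1,91,0,0.4],[-103,-1,91,0,0.4],[-113,-1,91,0,0.4]]';  python3 -m inch '[[-6,0,0,0,0.4],[-9,0,0,0,0.4],[-9,0,0,0,0.4],[10,0,0,0,0.4],[20,0,-45,0,0.4],[20,0,-90,0,0.4]]';python3 - <<'E'
from h import *
p,W=cloud("scene")
m=(W[...,2]>.028)&(W[...,2]<.045)&(p.min(-1)>150)&(W[...,0]<.62)&(W[...,0]>.4)&(W[...,1]>-.16)&(W[...,1]<.1)
P=(W[m][:,:2]*1000).astype(np.float32);print(len(P),cv2.minAreaRect(P))
E
```

```text
t: 18.0
tcp_pos: [0.5287, -0.0071, -0.0156]
orientation: [0.707, 0.707, -0.0, -0.0]
ft_force: [-0.1, 2.7, 2.4]
grip_width: 0.599
t: 18.75
tcp_pos: [0.5282, 0.0148, 0.0747]
orientation: [0.706, 0.708, -0.001, -0.001]
ft_force: [0.7, 1.1, -0.0]
grip_width: 0.598
1227 ((528.5136108398438, -77.77110290527344), (107.33830261230469, 106.84960174560547), 27.179838180541992)
```

```bash
python3 -m inch '[[0,-40,0,-0.18,0.4],[0,-79,0,-0.36,0.4],[-40,-79,0,-0.54,0.4],[-84,-79,0,-0.72,0.4],[-84,-79,0,-0.9,0.4],[-84,-79,0,-1.08,0.4],[-84,-79,0,-1.26,0.4],[-84,-79,20,-1.44,0.4],[-84,-79,55,-1.49,0.4],[-84,-79,87,-1.49,0.4],[-84,-79,90,-1.49,0.4],[-84,-79,90,-1.49,0.4]]'
python3 - <<'E'
from h import *
s=read_state();print(Rn.from_quat(s['orientation']).as_matrix().round(3), s['joint_pos'].round(2))
E
```

```text
t: 20.3
tcp_pos: [0.4501, -0.0702, -0.0152]
orientation: [0.04, 0.999, -0.0, 0.0]
ft_force: [0.1, 0.7, 0.7]
grip_width: 0.601
[[-0.997  0.081  0.   ]
 [ 0.081  0.997 -0.   ]
 [-0.    -0.    -1.   ]] [ 0.23  0.72 -0.18  2.17  0.44  0.29  1.16]
```

```bash
python3 -m inch '[[-15,0,0,0,0.4],[-30,0,0,0,0.4],[-45,0,0,0,0.4],[-60,0,0,0,0.4],[-75,0,0,0,0.4],[-90,0,0,0,0.4],[-105,0,0,0,0.4],[-118,0,0,0,0.4],[-130,0,0,0,0.4],[-140,0,0,0,0.4],[-147,0,0,0,0.4],[-147,0,0,0,0.4]]'; for i in 1 2 3 4; do python3 -m inch '[[-3,0,0,0,0.4],[-5,0,0,0,0.4],[-5,0,0,0,0.4]]' | grep -E 'tcp|ft'; done
```

```text
t: 21.8
tcp_pos: [0.5977, -0.082, -0.0153]
orientation: [0.04, 0.999, 0.0, 0.001]
ft_force: [-0.2, 0.5, 0.9]
grip_width: 0.604
tcp_pos: [0.6013, -0.0822, -0.0156]
ft_force: [-2.1, -0.3, 1.4]
tcp_pos: [0.6071, -0.0827, -0.0155]
ft_force: [-0.3, 0.7, -0.9]
tcp_pos: [0.612, -0.0831, -0.0155]
ft_force: [-0.7, 0.5, 0.1]
tcp_pos: [0.6128, -0.0832, -0.0158]
ft_force: [-6.7, 1.4, 4.7]
```

```bash
python3 -m inch '[[-3,0,0,0,0.4],[-3,0,0,0,0.4],[15,0,0,0,0.4],[40,0,0,0,0.4],[60,0,-50,0,0.4],[110,0,-130,0,0],[170,0,-160,0,0],[170,0,-160,0,0]]'
python3 - <<'E'
from h import *
p,W=cloud()
cv2.imwrite("pics/b1.png",cv2.resize(p,(800,600),interpolation=cv2.INTER_CUBIC)[:,:,::-1])
print([(r["score"],atz(r["pixel"],0)) for t in("square_pack","round_pack") for r in spot_point("top",t)])
E
```

```text
t: 24.3
tcp_pos: [0.4464, -0.0697, 0.1468]
orientation: [0.04, 0.999, -0.001, 0.002]
ft_force: [0.3, -0.7, -0.1]
grip_width: 0.997
[(0.64, array([0.68486476, 0.15815182])), (0.57, array([ 0.67408616, -0.08618883])), (0.52, array([0.70903176, 0.34774979]))]
```

View pics/b1.png

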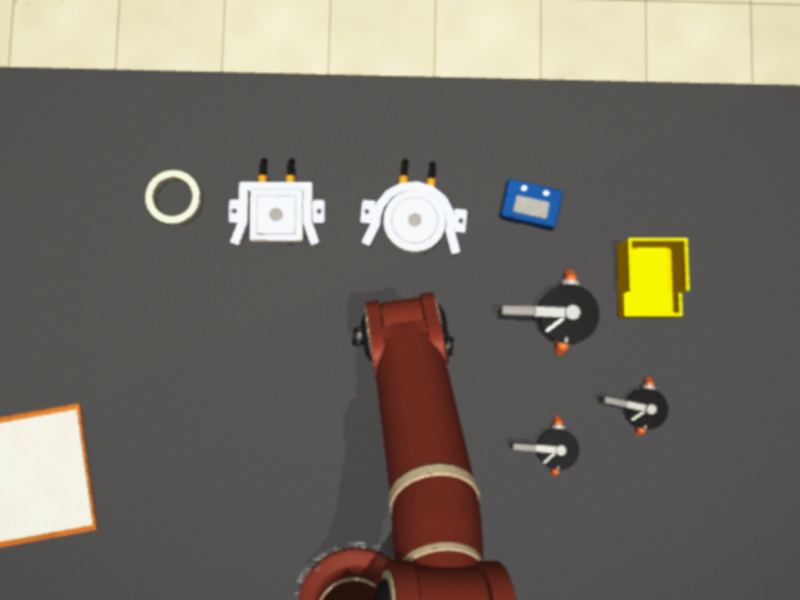

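Both packs look home: their centre dots are at (277,214) and (414,220), and the bystanders haven't moved. Next I'll measure the valve precisely.

Run:
```python
from h import *
p,W=cloud()
for n,(c,r),h in (("sqdot",(276.5,214),.032),("rddot",(414.5,219.5),.032)): print(n,atz((r*.7,c*.7),h))
x,y,z=np.moveaxis(W,-1,0);reg=(x>.42)&(x<.62)&(y<-.2)&(y>-.43)
H=W[reg&(z>.056)];print("handle n",len(H),H.min(0),H.max(0))
G=H[H[:,1]>-.33];mn=G.mean(0);d=np.linalg.svd(G[:,:2]-mn[:2])[2][0];print("arm mean",mn,"dir deg",np.degrees(np.arctan2(*d[::-1]))%180, "z",np.percentile(G[:,2],[10,50,90]))
pi=p.astype(int);o=reg&(pi[...,0]>150)&(pi[...,2]<110)&(pi[...,0]-pi[...,1]>60)
O=W[o];hi=O[O[:,0]>.513];lo=O[O[:,0]<.513];print("orange",hi.mean(0),lo.mean(0),len(hi),len(lo))
# long mark & dial
dk=reg&(z>.03)&(z<.055)&(pi.max(-1)<45);D=W[dk];print("dial",cv2.minEnclosingCircle((D[:,:2]*1000).astype(np.float32)))
# handle in the image: bright grey pixels, top ~ .07
b=reg&(pi.min(-1)>95);Q=np.array([atz(q,.07) for q in np.argwhere(b)]);print(len(Q),Q.min(0),Q.max(0))
im=cv2.resize(p[180:260,335:435],None,fx=8,fy=7.5,interpolation=cv2.INTER_CUBIC);cv2.imwrite("pics/b2.png",im[:,:,::-1])
```

```text
sqdot [0.67707361 0.15336097]
rddot [ 0.67293721 -0.09009953]
handle n 418 [ 0.5002217  -0.37032447  0.05682654] [ 0.52242357 -0.237355    0.08113546]
arm mean [ 0.51219716 -0.28156837  0.06964903] dir deg 89.67311974128332 z [0.06195295 0.07073903 0.07609799]
orange [ 0.58310555 -0.3682714   0.02148021] [ 0.45340678 -0.35145589  0.0261835 ] 38 51
dial ((511.7020568847656, -356.8004150390625), 51.00883102416992)
571 [ 0.46149991 -0.37297188] [ 0.56891142 -0.23956836]
```

View pics/b2.png

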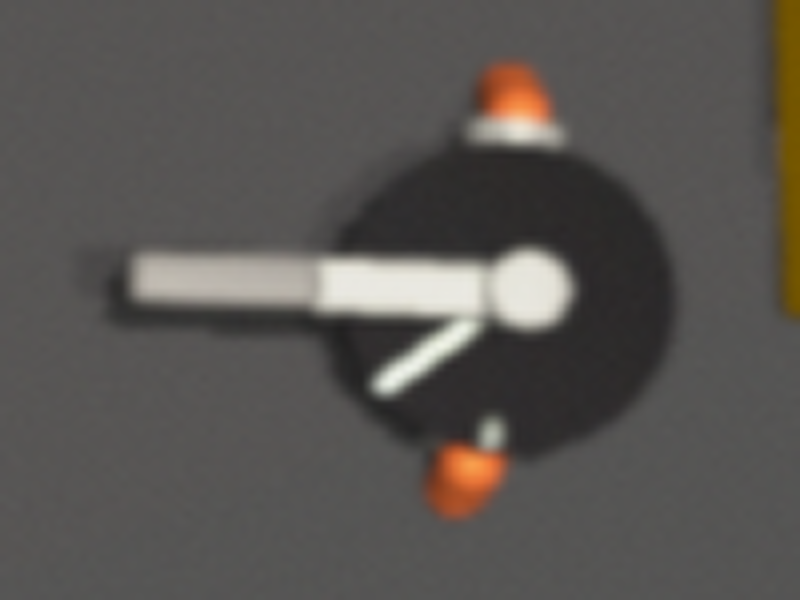

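```bash
python3 -m inch '[[-20,-40,0,0.18,0],[-40,-90,0,0.36,0],[-60,-140,0,0.54,0],[-82,-193,0,0.72,0],[-82,-193,0,0.9,0],[-82,-193,0,1.08,0],[-82,-193,0,1.26,0],[-82,-193,0,1.44,0],[-82,-193,20,1.494,0],[-82,-193,40,1.494,0],[-82,-193,40,1.494,0]]'
python3 - <<'E'
from h import *
s=read_state();print(s['tcp_pos'],Rn.from_quat(s['orientation']).as_matrix().round(3), s['joint_pos'].round(2))
for n,(c,r) in (("mark out",(385,385)),("mark in",(478,325)),("open",(492,432))): print(n,atz((180+r/7.5,335+c/8),.047))
E
```

```text
t: 25.88
tcp_pos: [0.5129, -0.2684, 0.1018]
orientation: [0.708, 0.706, -0.001, -0.002]
ft_force: [0.8, -0.5, 0.3]
grip_width: 1.001
[ 0.51291402 -0.2683537   0.10175786] [[ 0.003  1.    -0.004]
 [ 1.    -0.003  0.001]
 [ 0.001 -0.004 -1.   ]] [ 0.42  0.63  0.03  1.76 -0.03  0.76  0.47]
mark out [ 0.48102175 -0.32223546]
mark in [ 0.50140844 -0.35083494]
open [ 0.46633723 -0.35517722]
```

```bash
python3 -m inch '[[0,0,30,0,0],[0,0,60,0,0],[0,0,74,0,0],[0,0,76,0,0],[0,0,76,0,0.9],[0,0,76,0,0.9],[0,0,76,0,0.9],[0,0,76,0,0.9],[0,0,76,0,0.9],[0,0,76,0,0.9]]' 60
```

```text
t: 27.12
tcp_pos: [0.5128, -0.2688, 0.0292]
orientation: [0.709, 0.705, -0.0, -0.0]
ft_force: [-2.1, 0.4, 5.3]
grip_width: 0.198
```

```bash
python3 -m inch '[[0,-9,-3,-0.095,0.9],[-2,-17,-3,-0.19,0.9],[-4,-26,-3,-0.285,0.9],[-7,-34,-3,-0.38,0.9],[-10,-42,-3,-0.475,0.9],[-15,-50,-3,-0.57,0.9],[-20,-57,-3,-0.663,0.9],[-20,-57,-3,-0.663,0.9],[-20,-57,-3,-0.663,0.9]]'
python3 - <<'E'
from h import *
s=read_state();R=Rn.from_quat(s['orientation']).as_matrix();print(np.degrees(np.arctan2(R[1,0],R[0,0])),s['tcp_pos'],s['torque'])
d=s['tcp_pos'][:2]-[.5125,-.361];print(np.degrees(np.arctan2(d[1],d[0])),np.hypot(*d))
E
```

```text
t: 28.25
tcp_pos: [0.4566, -0.2875, 0.0296]
orientation: [0.439, 0.898, 0.001, -0.0]
ft_force: [5.2, 0.0, -20.1]
grip_width: 0.197
127.86386156561616 [ 0.45659223 -0.28753347  0.02958552] [-0.18318485 -1.09456133  0.41978038]
127.27100809766006 0.09232015071349044
```

```bash
python3 -m inch '[[0,0,2,0,0.9],[0,0,2,0,0],[0,0,2,0,0],[0,0,2,0,0],[0,0,2,0,0],[0,0,-10,0,0],[0,0,-60,0,0],[0,0,-120,0,0],[60,0,-140,0,0],[110,0,-140,0,0],[110,0,-140,0,0]]'
python3 - <<'E'
from h import *
p,W=cloud()
x,y,z=np.moveaxis(W,-1,0);reg=(x>.40)&(x<.56)&(y<-.2)&(y>-.40)&(z<.1)
H=W[reg&(z>.056)];G=H[np.hypot(H[:,0]-.5125,H[:,1]+.361)>.03];mn=G.mean(0);d=np.linalg.svd(G[:,:2]-mn[:2])[2][0];print(len(G),mn,"dir",np.degrees(np.arctan2(*d[::-1]))%180,np.degrees(np.arctan2(mn[1]+.361,mn[0]-.5125)))
cv2.imwrite("pics/c1.png",cv2.resize(p,(800,600),interpolation=cv2.INTER_CUBIC)[:,:,::-1])
E
```

```text
t: 29.62
tcp_pos: [0.3858, -0.1984, 0.1725]
orientation: [0.438, 0.899, -0.0, -0.001]
ft_force: [-0.7, -1.0, 1.1]
grip_width: 1.0
243 [ 0.46910759 -0.30226534  0.06976937] dir 126.23619930110296 126.45650831210206
```

View pics/c1.png

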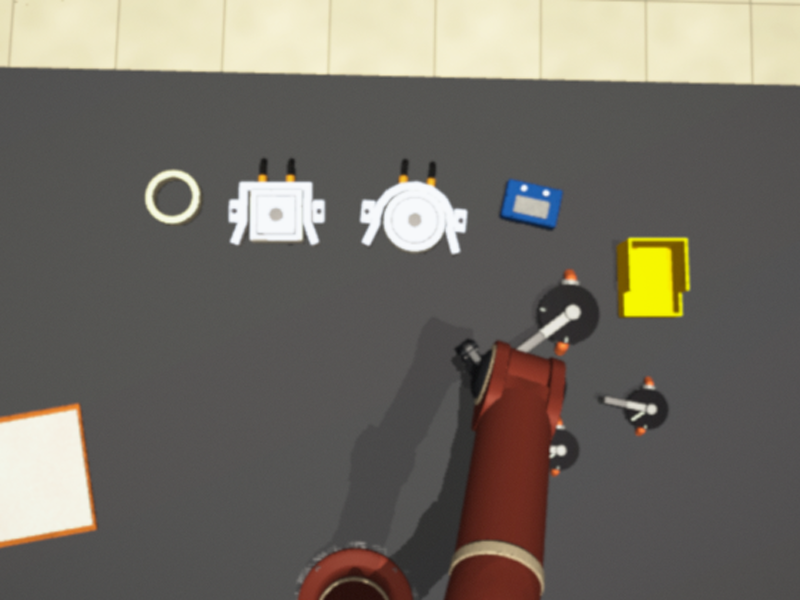

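The handle now lies at about 126.5° and the target is 127.6° (the tolerance is ±7°). Both packs look home, the bystanders haven't moved and the arm is clear, so I'm handing in.

```bash
python3 -c "
from workcell import *
s=read_state();print(s['t'],s['ft_force']);print(hand_in())"
```

```text
29.675 [-0.26115438  0.60503118 -0.14898831]
the job is handed in; nothing more can be done
None
```

I pushed both cold packs into their own docks until they stopped against the back. I then gripped the valve handle, turned it to half open and released it. The job was handed in at about 29.7 s of the 72 s allowed; hand-in reports no verdict.

**Packs:** both docks resisted where expected. The square pack took up to 15 N with no further movement and the round pack 7 N. In the top camera, their centres against the fitted dock positions were:

| Pack | Along the dock | Across the dock | Limit |
|---|---|---|---|
| Square | about 0 mm | about 4 mm | 6 mm |
| Round | about 1 mm | about 3 mm | 6 mm |

The square pack's 4 mm is as much sideways play as the dock allows. Part of it may be measurement error, since I read the centre dots off the picture.

**Valve:** the handle measured about 126.4° against a target of 127.6°, so about 1° off where 7° is allowed. It covers the long mark.

**Bystanders and arm:** by eye in the top view, the logger, tape and bin had not moved. The arm was clear with almost no force on the tool.

**Checks that failed or disagreed:**
- My first push passed over the square pack without touching it. The finger tips were about 25 mm above the reported tool height with the gripper partly closed, and I corrected for that afterwards.
- The network's square pack position in the dock was 8 mm deeper than my fit. The back wall rules that out, so I went by the contact forces and the centre dot.

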